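Nest the casserole lids upside down for putting away

TASK

Make a nest of the three domed casserole lids, upside down, where the large blue one already lies dome down: take the cream lid out of the draining rack and lay it dome down inside the blue one, then take the red lid off its white dish, turn it over and lay it dome down inside the cream one, so that each sits level on its foot ring in the middle of the one below. You can stand the red lid in the rack on the way and take hold of it again from the other side to turn it right over. Enamel chips, so set the lids into one another gently, and leave the dish, the mug and the plates where they stand.

Things in the scene. Friction and masses are not known exactly. Their poses are not given: they have to be found in the camera images.
- large_lid: Dark-blue domed enamel lid lying dome down like a bowl; rim 152 mm wide, 30 mm high, flat inner floor 37 mm in radius at z = 12 mm, opening 136 mm. Origin of every lid: centre of its foot ring's edge, the outermost point of the dome; z runs from there to the open side (up when dome down); x runs through its two ears, flat lugs 26 mm wide, 12 mm thick, reaching 22 mm past the rim.
- medium_lid: Cream domed lid, 0.16 kg, at first on edge in the rack, one ear up. Rim 126 mm wide, 34 mm from foot ring to rim plane, foot ring 25 mm in radius, inner floor 28 mm in radius at z = 12 mm, opening 110 mm. Axes as the large lid's; ear centres at x = +-74, z = 32 mm, gripped across their 26 mm width (y). Nested, its origin is 12 mm above the large lid's.
- small_lid: Red domed lid, 0.1 kg, at first dome up on the white dish, rim plane 58 mm above the worktop, nothing below its ears. Rim 100 mm wide, 38 mm from foot ring to rim plane, foot ring 18 mm in radius. Axes as the large lid's (z down while on the dish); ear centres at x = +-61, z = 36 mm, gripped across their 26 mm width (y). Nested, its origin is 12 mm above the medium lid's.
- rack: Fixed steel pin rack on a grey tray, origin under its centre. Two rails along x at y = +-34 mm, 48 mm high, carry 6 mm pins at x = -63, -21, 21, 63 mm, tips 93 mm up. A lid stands on edge over both rails in the middle slot (36 mm clear), dome to +x past the pins, lower ear between the rails, rim plane at x = about -10 mm, leaning a little to its dome; the red lid's rim centre is then 86 mm up.
- dish: White fluted straight-sided dish under the red lid, 95 mm wide, 58 mm high, 0.6 kg, standing loose. Origin: centre of its underside; z up.
- mug_b: White mug with dark dots, 92 mm wide, 93 mm high, a bystander at the left. Origin: centre of its underside.
- plate_stack: Stack of small white plates, 130 mm wide, 33 mm high, a bystander at the left. Origin: centre of its underside.

How it is judged:
On the way:
1. the cream lid lies dome down inside the blue one (horizontal distance between medium_lid and large_lid below 0.015 m and z of medium_lid in the frame of large_lid between 0.008 and 0.017 m and angle between medium_lid's own z axis and vertical below 0.1 rad and linear speed of medium_lid below 0.02 m/s), for 0.2 s.
At the end, for the whole second after the job is handed in: Cream lid in the blue one and red lid in the cream one, dome down: each within 15 mm of centre, seated (origin 8 to 17 mm above that of the lid below), level within 0.1 rad, at rest; blue lid dome down on the worktop and dish upright, both within 50 mm of where they were (all of step 1 and horizontal distance between small_lid and medium_lid below 0.015 m and z of small_lid in the frame of medium_lid between 0.008 and 0.017 m and angle between each of small_lid, large_lid, dish's own z axis and vertical below 0.1 rad and linear speed of small_lid below 0.02 m/s and height (world z) of large_lid below 0.01 m and distance of each of large_lid, dish from where it was at the start of the episode below 0.05 m); the robot touches nothing.
It fails at once if lids are knocked together: more than 40 N between two of them (contact force between any of medium_lid, small_lid and large_lid above 40 N or contact force between small_lid and medium_lid above 40 N).
It fails at once if the mug or the plates are moved by more than 50 mm (distance of any of mug_b, plate_stack from where it was at the start of the episode above 0.05 m).
It also fails if it takes over 72 s, if anything falls off the work surface, if the arm or the gripper's body presses on something with over 40 N, if the wrist force passes 120 N, or if a joint passes its speed limit or range.

ROBOT

A 7-joint arm with a two-finger parallel gripper is mounted at the origin on a cart in front of the work surface, level with it; the furniture and walls round the work are solid. World frame = base frame: x ahead of the robot, y to its left, z up, the work surface at z = 0. Lengths are in m, angles in rad, forces in N, time in s.
With the tool pointing down it reaches from about 0.425 to 1.025 m from the base axis. Payload 3.6 kg.
Tool frame: the origin (TCP) lies midway between the tips of the shut fingers; the grasp point (between the pads) lies 19 mm behind it; z points along the fingers, y is the line along which they close (so a half turn about z gives the same grasp; the last joint's range is limited). The gripper opens to 85 mm and grips with 20 to 120 N. Pads are 22 mm wide; open, the fingers measure 114 mm over their backs; the gripper's body (76 mm by 85 mm) begins 54 mm behind the grasp point. The pads swing forward as they close: fully open they stand 13 mm farther back than shut.
Start: joints at [1.022, 0.591, 0.048, 1.609, -0.033, 0.943, -0.034], TCP at [0.319, -0.651, 0.231] pointing down, gripper open.
Joint ranges: [-2.69, 2.69], [-0.47, 2.24], [-1.27, 1.36], [0.19, 2.51], [-1.53, 4.68], [0.08, 2.07], [-3.09, 3.09]. Speed limits (rad/s): [2.57, 2.57, 3.14, 3.14, 3.14, 3.14, 3.14].

INTERFACE

Orientations are given as a unit quaternion [w, x, y, z].
In Python, from cell import ctrl gives the robot as it stands. The module is installed in compiled form; this text tells all that it offers.
- The arm moves only by the shell command python3 -m pendant 'ROWS' [OPENING] [FORCE]. ROWS is text: rows parted by semicolons, each of 4 numbers parted by spaces: the shift along the tool's x, y, z in mm, then the turn about the tool's z in degrees. In form: dx dy dz twist; .... A call has 1 to 20 rows; each row is the pose to reach, as a shift and turn from the pose commanded when the call began, along the tool's axes at that moment; what a row does not reach only later rows make up. A row lasts 1/10 s, in which the tool goes at most 50 mm and 8.59 degrees, less where a joint would pass 70% of its speed; a pose out of reach is approached as far as the arm can. A call with a gripper value outside its range is refused whole. OPENING is the opening, from -1 (shut) to 1 (fully open), set as the call begins (- or left out, the last holds). The fingers move at their own pace and stop on an object; FORCE is the grip in N (left out, the last holds). Time passes only in rows, so rows that repeat a pose let the fingers close. It gives the time, the measured TCP pose, the force, the opening and the grip force at its end, in the units of the state.
- ctrl.state(): the state, without advancing time (a new reading comes with each control period).
- ctrl.grab_frame(name): name is "side" or "top" or "wrist"; returns the picture (420x560x3 uint8, red, green, blue); there is no depth.
- ctrl.get_calibration(name): a dict with "K" (3x3 intrinsics, pixels), "T" (4x4, takes a point from camera to world coordinates). Camera axes: x right, y down, z forward; pixel columns grow to the right and rows downward; lengths in m; the calibration is good to about 2 mm. A picture is of the moment at which its call begins: read the wrist's pose just before it. get_calibration takes no time and is no camera call; for the wrist camera it gives the pose at the moment of the call.
- ctrl.sign_off(): hands the job in; it is judged then, once.
The state is a dict: "time": time; "joints": joint angles; "qvel": joint speeds; "effort": joint torques, N m; "tool_pos": TCP position; "ee_rot": TCP orientation; "force": force on the tool from outside, world axes, zero at the start; "moment": the same for the moment, N m; "gripper_width": finger opening in m; "grasp_force": force on a finger pad.
Only numpy, scipy, OpenCV 4.12 (cv2) and the standard library are available. Lean on these libraries where they do the work, as an engineer would, in place of code of your own. Each camera call takes 0.05 s, during which the arm holds its last target. There are 200 camera calls.

## Working session

There is one attempt and no reset: what is moved stays moved. The work goes in short steps, Python scripts to look and compute and a shell command to move; the robot and the scene stay as the last step left them, time stands still between calls to the robot, and variables do not carry over. Pictures are saved under pics/ and viewed, at most 10 in all, crops included, and the job is handed in when it is done.

```bash
mkdir -p pics; ls; python3 - <<'E'
from cell import ctrl
import cv2,numpy as np
s=ctrl.state();print(s)
for n in("top","side"):
    im=ctrl.grab_frame(n);cv2.imwrite(f"pics/{n}0.png",im[:,:,::-1])
for n in("top","side","wrist"):
    c=ctrl.get_calibration(n);print(n,np.round(c["K"],1).tolist(),np.round(c["T"],3).tolist())
E
```

```text
pics
{'time': 0.0, 'joints': array([ 1.02147002,  0.59213667,  0.04828783,  1.60985476, -0.03333406,
        0.9426884 , -0.03368702]), 'qvel': array([ 1.04625005e-04,  8.90403662e-04, -7.70577220e-05, -1.56442069e-03,
        1.21922103e-03,  1.23743845e-03, -7.91179538e-04]), 'effort': array([ 8.01683091e-04, -5.48701072e+01,  1.54682446e+00, -1.98128343e+01,
        9.40162368e-03,  8.93777353e-03, -1.80534265e-06]), 'tool_pos': array([ 0.31879692, -0.6502098 ,  0.23011582]), 'ee_rot': array([-1.09986728e-03,  9.74130066e-01,  2.25985205e-01, -3.04090898e-04]), 'force': array([-0.15481183, -0.03558625, -0.88751086]), 'moment': array([ 0.00913123, -0.02260298, -0.03505937]), 'grasp_force': 0.0, 'gripper_width': 0.08527364591034256}
top [[389.8, 0.0, 282.0], [0.0, 389.8, 204.0], [0.0, 0.0, 1.0]] [[-0.025, -0.986, 0.168, 0.295], [-1.0, 0.023, -0.017, 0.003], [0.012, -0.168, -0.986, 1.208], [0.0, 0.0, 0.0, 1.0]]
side [[502.1, 0.0, 285.4], [0.0, 502.1, 210.4], [0.0, 0.0, 1.0]] [[0.988, -0.061, 0.139, 0.3], [-0.151, -0.356, 0.922, -1.205], [-0.007, -0.933, -0.361, 0.573], [0.0, 0.0, 0.0, 1.0]]
wrist [[330.2, 0.0, 282.3], [0.0, 330.2, 206.0], [0.0, 0.0, 1.0]] [[0.44, -0.863, -0.247, 0.38], [-0.898, -0.424, -0.119, -0.62], [-0.002, 0.274, -0.962, 0.372], [0.0, 0.0, 0.0, 1.0]]
```

View pics/top0.png

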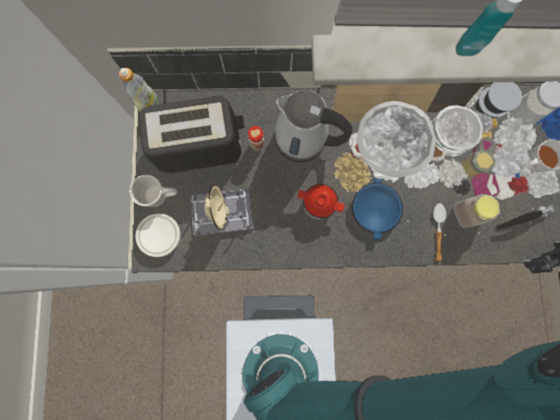

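View pics/side0.png

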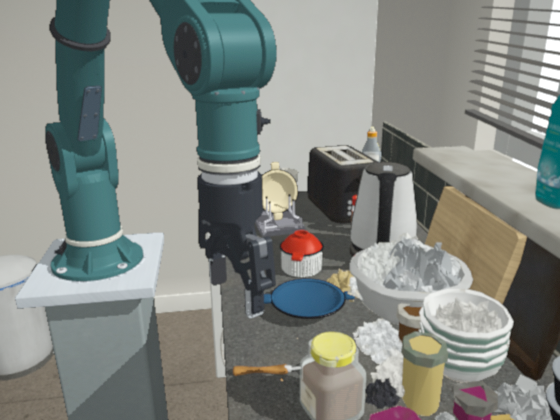

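The top view shows the rack with the cream lid at about (220,212), the red lid on its dish at (321,201) and the blue lid at (378,208), with the mug and plates at the left. Next I measure these on a blown-up crop.

```bash
cat > h.py <<'E'
import numpy as np,cv2
from cell import ctrl
def ray(name,uv,z,cal=None):
    c=cal or ctrl.get_calibration(name);K,T=np.array(c["K"]),np.array(c["T"])
    d=T[:3,:3]@np.linalg.solve(K,[uv[0],uv[1],1]);o=T[:3,3]
    return o+d*(z-o[2])/d[2]
def proj(name,p,cal=None):
    c=cal or ctrl.get_calibration(name);K,T=np.array(c["K"]),np.array(c["T"])
    q=K@(T[:3,:3].T@(np.array(p)-T[:3,3]));return q[:2]/q[2]
def toolyaw(s):  # direction of tool x,y in world
    from scipy.spatial.transform import Rotation as R
    q=s["ee_rot"];return R.from_quat([q[1],q[2],q[3],q[0]]).as_matrix()
E
python3 - <<'E'
from h import *
im=cv2.imread("pics/top0.png");h=cv2.cvtColor(im,cv2.COLOR_BGR2HSV)
def big(m):
    n,l,st,c=cv2.connectedComponentsWithStats(m.astype(np.uint8));i=1+np.argmax(st[1:,4]);return l==i,st[i],c[i]
roi=np.zeros(im.shape[:2],bool);roi[170:250,290:350]=1
m,st,c=big(roi&((h[...,0]<8)|(h[...,0]>172))&(h[...,1]>150)&(h[...,2]>70));print("red",st,c,ray("top",c,.07))
roi[:]=0;roi[170:250,345:415]=1
m,st,c=big(roi&(h[...,0]>98)&(h[...,0]<125)&(h[...,1]>110));print("blue",st,c)
cs,_=cv2.findContours(m.astype(np.uint8),0,1);
print(cv2.fitEllipse(max(cs,key=len)),[ray("top",cv2.minEnclosingCircle(max(cs,key=len))[0],.03)])
cv2.imwrite("pics/crop1.png",cv2.resize(im[165:255,180:270],None,fx=6.6,fy=6.6,interpolation=cv2.INTER_CUBIC))
cv2.imwrite("pics/crop2.png",cv2.resize(im[165:255,290:410],None,fx=6.6,fy=6.6,interpolation=cv2.INTER_CUBIC))
E
```

```text
red [298 185  46  32 950] [320.49368421 200.64736842] [ 0.49619584 -0.13074095  0.07      ]
blue [ 353  184   49   55 1531] [376.33834095 210.46701502]
((376.9919128417969, 210.3672637939453), (45.217742919921875, 48.59626770019531), 141.16036987304688) [array([ 0.46680748, -0.30749332,  0.03      ])]
```

View pics/crop1.png

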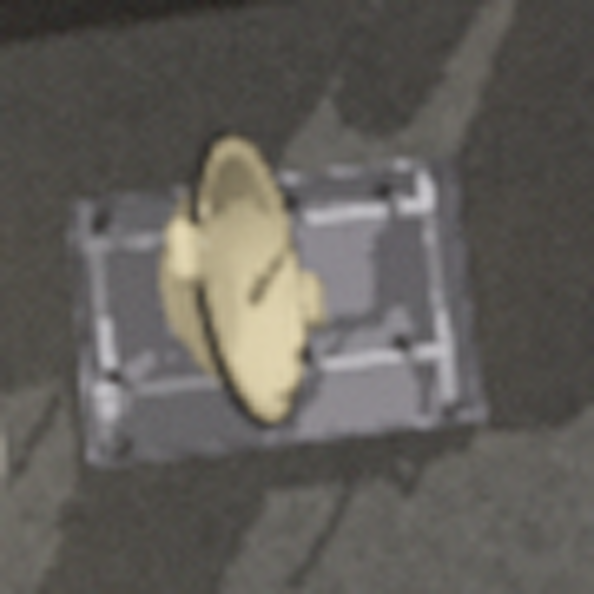

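View pics/crop2.png

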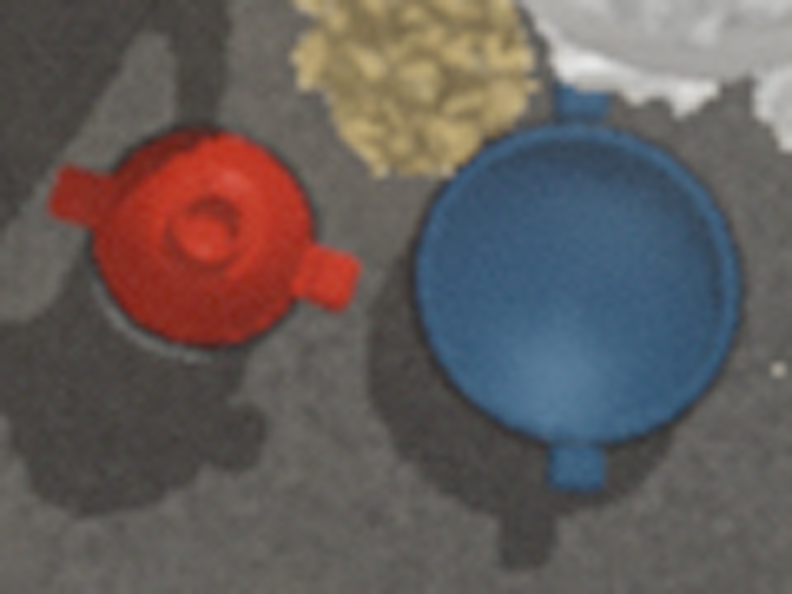

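The crops show:
- **Blue lid:** rim centre at about (377.6,207.9), ears up and down in the image.
- **Red lid:** ears at (302.4,194.2) and (339.7,207).
- **Cream lid:** upper ear at (207.7,202.6). The dome faces left (+y) and the open side faces right.

```bash
python3 - <<'E'
from h import *
P=lambda u,v,z,o:ray("top",(o[0]+u/6.6,o[1]+v/6.6),z)
o1=(180,165);o2=(290,165)
print("blue",P(578,283,.03,o2),P(578,467,.028,o2),P(582,105,.028,o2))
a,b=P(82,193,.06,o2),P(328,277,.06,o2);print("red ears",a,b,(a+b)/2,np.hypot(*(a-b)[:2]),np.degrees(np.arctan2(*(a-b)[1::-1])))
print("cream ear",P(183,248,.178,o1),"lower",P(312,300,.03,o1))
q=[P(*c,.005,o1) for c in((75,205),(455,165),(485,415),(90,462))];print("tray",np.round(q,3),np.mean(q,0))
t=ctrl.state();R=toolyaw(t);tgt=P(183,248,.178,o1);print(R.round(3),(tgt-t["tool_pos"])@R*1000)
E
```

```text
blue [ 0.47667341 -0.30992389  0.03      ] [ 0.39131711 -0.30474515  0.028     ] [ 0.56182198 -0.31800467  0.028     ]
red ears [ 0.51873453 -0.07842439  0.06      ] [ 0.47744963 -0.18857749  0.06      ] [ 0.49809208 -0.13350094  0.06      ] 0.11763565892708211 69.4542235187704
cream ear [0.47886168 0.18421698 0.178     ] lower [0.47943771 0.15061725 0.03      ]
tray [[0.532 0.266 0.005]
 [0.547 0.086 0.005]
 [0.427 0.073 0.005]
 [0.409 0.257 0.005]] [0.47865109 0.17042107 0.005     ]
[[ 0.898  0.44  -0.001]
 [ 0.44  -0.898  0.002]
 [-0.    -0.002 -1.   ]] [ 511.12569044 -678.74513445   53.54189904]
```

```bash
python3 -m pendant '511 -679 -40 -69;511 -679 -40 -69;511 -679 -40 -69;511 -679 -40 -69;511 -679 -40 -69;511 -679 -40 -69;511 -679 -40 -69;511 -679 -40 -69;511 -679 -40 -69;511 -679 -40 -69;511 -679 -40 -69;511 -679 -40 -69;511 -679 -40 -69;511 -679 -40 -69;511 -679 -40 -69;511 -679 -40 -69;511 -679 -40 -69;511 -679 -40 -69;511 -679 -40 -69;511 -679 -40 -69' 1 40
python3 - <<'E'
from h import *
s=ctrl.state();print(toolyaw(s).round(3),s["tool_pos"],s["joints"].round(2),s["time"])
c=ctrl.get_calibration("wrist");np.savez("w1.npz",**c)
im=ctrl.grab_frame("wrist");cv2.imwrite("pics/w1.png",im[:,:,::-1])
print(proj("wrist",(.479,.184,.178),c), proj("wrist",(.4787,.1704,0),c))
E
```

```text
time: 2.1
tool_pos: [0.4785, 0.182, 0.2706]
ee_rot: [0.0, 0.675, 0.737, -0.001]
force: [-0.4, 0.0, 0.2]
gripper_width: 0.0854
grasp_force: 0.0
[[-0.088  0.996 -0.002]
 [ 0.996  0.088 -0.002]
 [-0.002 -0.002 -1.   ]] [0.47851681 0.18195188 0.27063217] [-0.02  0.32 -0.54  2.02  0.21  0.86 -0.59] 2.1
[284.82432701 207.0111654 ] [282.76754948 178.14891705]
```

View pics/w1.png

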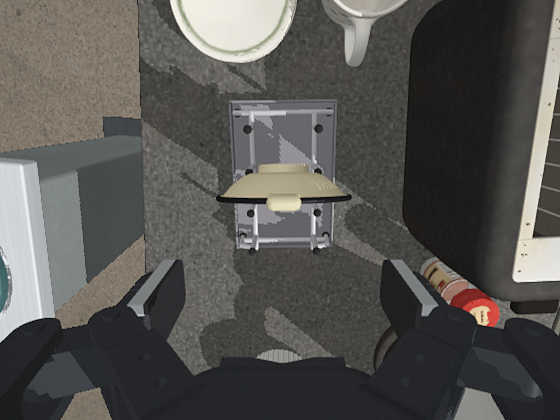

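The wrist view shows the rack square to the tool and the cream lid's upper ear centred at (284,202), about 4 mm ahead of the predicted spot. I go down and grip.

```bash
python3 -m pendant '4 0 50 0;4 0 90 0;4 0 103 0;4 0 103 0;4 0 103 0' 1 40 | tail -6; python3 -m pendant '0 0 0 0;0 0 0 0;0 0 0 0;0 0 0 0;0 0 0 0;0 0 0 0;0 0 0 0' -1 40
```

```text
time: 2.65
tool_pos: [0.4797, 0.1874, 0.1694]
ee_rot: [0.0, 0.675, 0.738, 0.001]
force: [0.4, 0.4, -0.4]
gripper_width: 0.0856
grasp_force: 0.0
time: 3.35
tool_pos: [0.479, 0.1879, 0.1687]
ee_rot: [0.0, 0.675, 0.738, 0.0]
force: [0.1, 1.3, 5.6]
gripper_width: 0.0245
grasp_force: 42.6
```

```bash
python3 -m pendant '0 0 -15 0;0 0 -30 0;0 0 -30 0' - 25; python3 -m pendant '15 0 1 0;30 0 4 0;45 0 9 0;58 0 16 0;70 0 24 0;80 0 32 0;80 0 32 0' - 20
python3 - <<'E'
from h import *
im=ctrl.grab_frame("wrist");im2=ctrl.grab_frame("side")
a=im[:,:,::-1];b=cv2.resize(im2[120:270,200:400,::-1],(560,420))
cv2.imwrite("pics/w2.png",cv2.resize(np.vstack([a,b]),None,fx=.7,fy=.7))
E
```

```text
time: 3.65
tool_pos: [0.4794, 0.188, 0.1991]
ee_rot: [0.0, 0.675, 0.738, 0.001]
force: [1.2, 0.6, -1.9]
gripper_width: 0.0245
grasp_force: 41.9
time: 4.35
tool_pos: [0.4709, 0.2697, 0.1652]
ee_rot: [-0.001, 0.674, 0.739, 0.0]
force: [-0.3, 0.8, 3.2]
gripper_width: 0.0243
grasp_force: 41.5
```

View pics/w2.png

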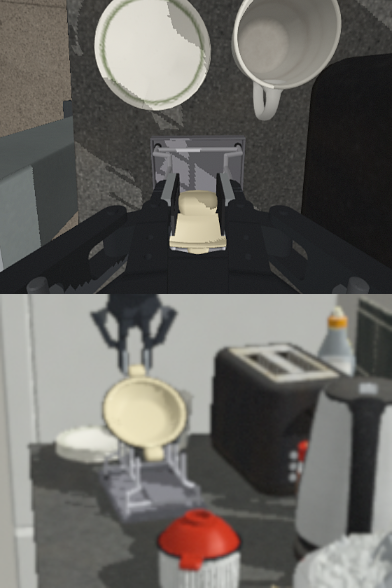

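```bash
cat >> h.py <<'E'
def lidpts(s,th,re,ze,off=10):
    # lid held at ear (re,ze) , th = tilt of top toward tool +x (0 = on edge, 90 = dome down level); world pts of centre foot, rim centre, far ear
    R=toolyaw(s);g=s["tool_pos"]-R[:,2]*off
    up=-R[:,2];fx=R[:,0];t=np.radians(th)
    u=np.cos(t)*up+np.sin(t)*fx      # direction from lid centre to held ear
    d=np.cos(t)*fx-np.sin(t)*up      # dome direction
    f=g-u*re+d*ze
    return dict(g=g,foot=f,rim=f-d*ze,far=g-2*u*re,top=g+u*11)
E
python3 - <<'E'
from h import *
s=ctrl.state()
for th in(-20,0,20,40,60):
    p=lidpts(s,th,.074,.034)
    print(th,{k:(proj("wrist",v)*.7).round().tolist() for k,v in p.items()},{k:((proj("side",v)-[200,120])*2.8*.7+[0,294]).round().tolist() for k,v in p.items()})
E
```

```text
-20 {'g': [197.0, 76.0], 'foot': [197.0, 78.0], 'rim': [197.0, 77.0], 'far': [197.0, 78.0], 'top': [197.0, 28.0]} {'g': [220.0, 4960.0], 'foot': [229.0, 5106.0], 'rim': [224.0, 5039.0], 'far': [228.0, 5122.0], 'top': [90.0, 2373.0]}
0 {'g': [197.0, 76.0], 'foot': [197.0, 77.0], 'rim': [197.0, 76.0], 'far': [197.0, 76.0], 'top': [197.0, 77.0]} {'g': [220.0, 4960.0], 'foot': [225.0, 5060.0], 'rim': [221.0, 4985.0], 'far': [221.0, 5011.0], 'top': [196.0, 3684.0]}
20 {'g': [197.0, 76.0], 'foot': [197.0, 77.0], 'rim': [197.0, 76.0], 'far': [197.0, 75.0], 'top': [197.0, 122.0]} {'g': [220.0, 4960.0], 'foot': [221.0, 5002.0], 'rim': [217.0, 4930.0], 'far': [214.0, 4899.0], 'top': [609.0, 8855.0]}
40 {'g': [197.0, 76.0], 'foot': [197.0, 76.0], 'rim': [197.0, 75.0], 'far': [197.0, 74.0], 'top': [197.0, 165.0]} {'g': [220.0, 4960.0], 'foot': [218.0, 4941.0], 'rim': [214.0, 4879.0], 'far': [208.0, 4800.0], 'top': [-1252.0, -14662.0]}
60 {'g': [197.0, 76.0], 'foot': [197.0, 75.0], 'rim': [197.0, 75.0], 'far': [197.0, 73.0], 'top': [197.0, 209.0]} {'g': [220.0, 4960.0], 'foot': [214.0, 4883.0], 'rim': [212.0, 4839.0], 'far': [204.0, 4723.0], 'top': [-356.0, -3392.0]}
```

Units slip: the offsets need to be in metres.

```bash
sed -i 's/off=10/off=.010/; s/u\*11/u*.011/' h.py; python3 - <<'E'
from h import *
s=ctrl.state()
for th in(-20,0,20,40,60):
    p=lidpts(s,th,.074,.034)
    print(th,{k:(proj("wrist",v)*.7).round().tolist() for k,v in p.items()},{k:((proj("side",v)-[200,120])*2.8*.7+[0,294]).round().tolist() for k,v in p.items()})
E
```

```text
-20 {'g': [199.0, 193.0], 'foot': [199.0, 95.0], 'rim': [199.0, 130.0], 'far': [199.0, 96.0], 'top': [200.0, 207.0]} {'g': [134.0, 366.0], 'foot': [128.0, 392.0], 'rim': [132.0, 404.0], 'far': [129.0, 440.0], 'top': [135.0, 360.0]}
0 {'g': [199.0, 193.0], 'foot': [199.0, 120.0], 'rim': [199.0, 156.0], 'far': [198.0, 136.0], 'top': [200.0, 202.0]} {'g': [134.0, 366.0], 'foot': [131.0, 405.0], 'rim': [135.0, 411.0], 'far': [136.0, 455.0], 'top': [134.0, 359.0]}
20 {'g': [199.0, 193.0], 'foot': [199.0, 147.0], 'rim': [199.0, 182.0], 'far': [198.0, 177.0], 'top': [200.0, 196.0]} {'g': [134.0, 366.0], 'foot': [134.0, 414.0], 'rim': [139.0, 413.0], 'far': [143.0, 461.0], 'top': [134.0, 359.0]}
40 {'g': [199.0, 193.0], 'foot': [199.0, 175.0], 'rim': [199.0, 210.0], 'far': [198.0, 219.0], 'top': [200.0, 189.0]} {'g': [134.0, 366.0], 'foot': [138.0, 418.0], 'rim': [142.0, 410.0], 'far': [149.0, 455.0], 'top': [133.0, 359.0]}
60 {'g': [199.0, 193.0], 'foot': [199.0, 204.0], 'rim': [199.0, 240.0], 'far': [199.0, 267.0], 'top': [200.0, 183.0]} {'g': [134.0, 366.0], 'foot': [142.0, 416.0], 'rim': [144.0, 400.0], 'far': [154.0, 437.0], 'top': [133.0, 361.0]}
```

The side view puts the far ear at (153,455) and the rim centre at (145,410). That matches a tilt of about 47°, so the lid pivots in the grip. I tilt it further over the pins.

```bash
python3 -m pendant '8 0 12 0;15 0 24 0;20 0 36 0;24 0 46 0;24 0 46 0'; python3 -m pendant '0 0 -40 0;0 0 -80 0;0 0 -100 0;0 0 -100 0'
python3 - <<'E'
from h import *
s=ctrl.state()
im2=ctrl.grab_frame("side")
cv2.imwrite("pics/s3.png",cv2.resize(im2[90:240,200:400,::-1],(560,420)))
for th in(40,50,60,70,80,90):
    p=lidpts(s,th,.074,.034)
    print(th,{k:((proj("side",v)-[200,90])*2.8).round().tolist() for k,v in p.items()})
E
```

```text
time: 4.95
tool_pos: [0.4702, 0.2949, 0.1195]
ee_rot: [-0.001, 0.674, 0.739, 0.002]
force: [1.3, 3.2, 3.6]
gripper_width: 0.0249
grasp_force: 40.7
time: 5.35
tool_pos: [0.4698, 0.2915, 0.2213]
ee_rot: [0.0, 0.675, 0.738, 0.001]
force: [-0.7, 0.6, -1.5]
gripper_width: 0.0245
grasp_force: 38.2
40 {'g': [187.0, 131.0], 'foot': [193.0, 207.0], 'rim': [197.0, 193.0], 'far': [208.0, 257.0], 'top': [185.0, 122.0]}
50 {'g': [187.0, 131.0], 'foot': [195.0, 205.0], 'rim': [199.0, 187.0], 'far': [211.0, 246.0], 'top': [185.0, 123.0]}
60 {'g': [187.0, 131.0], 'foot': [197.0, 202.0], 'rim': [200.0, 179.0], 'far': [214.0, 230.0], 'top': [185.0, 125.0]}
70 {'g': [187.0, 131.0], 'foot': [199.0, 196.0], 'rim': [201.0, 170.0], 'far': [216.0, 211.0], 'top': [185.0, 126.0]}
80 {'g': [187.0, 131.0], 'foot': [201.0, 189.0], 'rim': [201.0, 159.0], 'far': [217.0, 189.0], 'top': [185.0, 128.0]}
90 {'g': [187.0, 131.0], 'foot': [202.0, 179.0], 'rim': [201.0, 147.0], 'far': [217.0, 164.0], 'top': [185.0, 129.0]}
```

View pics/s3.png

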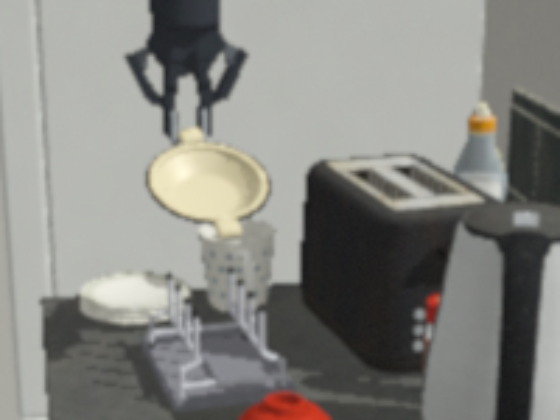

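The lid hangs at about 62° with its ear at (190,135) and the far ear at (229,229). It is about 5 mm off to the tool's +y side. I carry it to the blue lid.

```bash
python3 -m pendant '-15 -2 0 -1;-45 -6 0 -4;-80 -12 0 -8;-120 -18 0 -12;-160 -24 0 -16;-200 -30 0 -20;-240 -36 0 -24;-280 -42 0 -28;-320 -48 0 -32;-360 -54 0 -35;-400 -60 0 -38;-440 -65 0 -41;-480 -71 0 -44;-515 -76 0 -46;-540 -80 0 -48;-560 -83 0 -50;-570 -85 0 -50;-574 -85 0 -50;-574 -85 0 -50;-574 -85 0 -50'
python3 - <<'E'
from h import *
s=ctrl.state();print(toolyaw(s).round(3)[:,:2].tolist(),s["joints"].round(2))
im2=ctrl.grab_frame("side");im=ctrl.grab_frame("top")
cv2.imwrite("pics/s4.png",np.hstack([cv2.resize(im2[180:330,220:400,::-1],(480,400)),cv2.resize(im[165:255,320:390,::-1],(311,400),interpolation=cv2.INTER_CUBIC)]))
for th in(40,50,60,70,80):
    p=lidpts(s,th,.074,.034)
    print(th,{k:((proj("side",v)-[220,180])*2.667).round().tolist() for k,v in p.items()},{k:((proj("top",v)-[320,165])*4.444+[480,0]).round().tolist() for k,v in p.items()})
E
```

```text
time: 7.4
tool_pos: [0.4359, -0.2864, 0.2198]
ee_rot: [-0.001, 0.299, 0.954, 0.0]
force: [0.3, -1.0, -2.4]
gripper_width: 0.0243
grasp_force: 38.4
[[-0.821, 0.57], [0.57, 0.821], [0.001, 0.0]] [ 0.99  0.42 -0.65  2.05  0.35  0.78  1.09]
40 {'g': [171.0, 62.0], 'foot': [197.0, 164.0], 'rim': [229.0, 143.0], 'far': [287.0, 224.0], 'top': [162.0, 50.0]} {'g': [788.0, 207.0], 'foot': [770.0, 197.0], 'rim': [802.0, 156.0], 'far': [813.0, 111.0], 'top': [786.0, 215.0]}
50 {'g': [171.0, 62.0], 'foot': [213.0, 161.0], 'rim': [240.0, 134.0], 'far': [311.0, 207.0], 'top': [161.0, 51.0]} {'g': [788.0, 207.0], 'foot': [783.0, 178.0], 'rim': [814.0, 141.0], 'far': [836.0, 82.0], 'top': [784.0, 217.0]}
60 {'g': [171.0, 62.0], 'foot': [228.0, 155.0], 'rim': [250.0, 122.0], 'far': [331.0, 184.0], 'top': [159.0, 53.0]} {'g': [788.0, 207.0], 'foot': [797.0, 160.0], 'rim': [825.0, 128.0], 'far': [859.0, 55.0], 'top': [783.0, 219.0]}
70 {'g': [171.0, 62.0], 'foot': [242.0, 146.0], 'rim': [257.0, 109.0], 'far': [347.0, 158.0], 'top': [158.0, 55.0]} {'g': [788.0, 207.0], 'foot': [810.0, 142.0], 'rim': [836.0, 116.0], 'far': [880.0, 32.0], 'top': [781.0, 221.0]}
80 {'g': [171.0, 62.0], 'foot': [253.0, 135.0], 'rim': [262.0, 93.0], 'far': [357.0, 127.0], 'top': [158.0, 57.0]} {'g': [788.0, 207.0], 'foot': [823.0, 127.0], 'rim': [845.0, 107.0], 'far': [900.0, 13.0], 'top': [780.0, 222.0]}
```

View pics/s4.png

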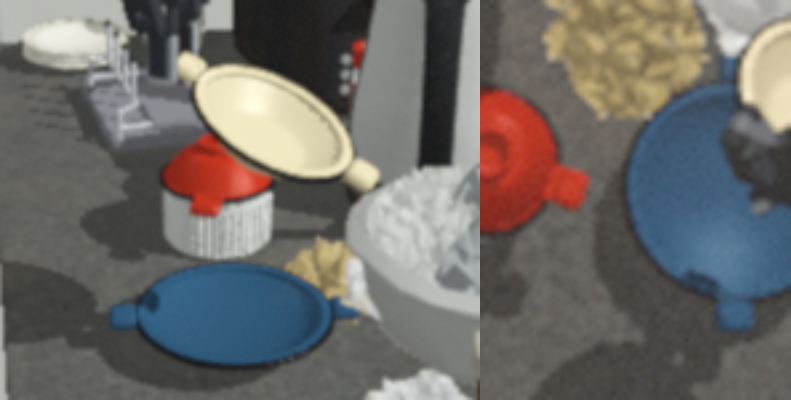

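```bash
cat > fit.py <<'E'
from h import *
def fit(pa,pb,L,s):
    c=ctrl.get_calibration("side");K,T=np.array(c["K"]),np.array(c["T"]);R=toolyaw(s);o=T[:3,3]
    for off in(-.01,-.005,0,.005,.01):
      for yaw in(0,5):
        yr=np.radians(yaw);n=np.cos(yr)*R[:,1]+np.sin(yr)*R[:,0]
        out=[]
        for p in(pa,pb):
            d=T[:3,:3]@np.linalg.solve(K,[*p,1]);t=(off-(o-s["tool_pos"])@n)/(d@n);out.append(R.T@(o+d*t-s["tool_pos"])*1000)
        A,B=out;v=A-B
        print(off,yaw,A.round(1),B.round(1),"L",np.linalg.norm(v).round(1),"th",np.degrees(np.arctan2(np.hypot(v[0],v[1]),-v[2])).round(1))
E
python3 - <<'E'
from fit import *
cv=lambda u,v:(220+u/2.667,180+v/2.667)
fit(cv(192,68),cv(363,175),.148,ctrl.state())
c=ctrl.get_calibration("side")
# check blue centre by side: rim extents 136..334, 265..364
print(ray("side",cv(235,314),.03))
E
```

```text
-0.01 0 [-21.7 -10.  -11.5] [-154.2  -10.    47.5] L 145.0 th 66.0
-0.01 5 [-20.9  -8.2 -10.7] [-150.1    3.1   53.9] L 144.9 th 63.5
-0.005 0 [-19.4  -5.   -9.4] [-152.7   -5.    50. ] L 145.9 th 66.0
-0.005 5 [-18.6  -3.4  -8.7] [-148.6    8.    56.3] L 145.8 th 63.5
0 0 [-17.   -0.   -7.3] [-151.1    0.    52.4] L 146.8 th 66.0
0 5 [-16.3   1.4  -6.7] [-147.1   12.9   58.7] L 146.6 th 63.5
0.005 0 [-14.6   5.   -5.2] [-149.5    5.    54.8] L 147.7 th 66.0
0.005 5 [-14.    6.2  -4.7] [-145.5   17.8   61.1] L 147.5 th 63.5
0.01 0 [-12.3  10.   -3.1] [-148.    10.    57.3] L 148.6 th 66.0
0.01 5 [-11.7  11.1  -2.7] [-144.    22.6   63.4] L 148.3 th 63.5
[ 0.47992789 -0.31829637  0.03      ]
```

Fitting both ears in the side view puts the ear 16 mm behind the tool axis and the tilt at about 65°. I correct for that and lower the lid.

```bash
python3 -m pendant '8 -2 35 0;17 -4 75 0;17 -4 105 0;17 -4 122 0;17 -4 130 0;17 -4 130 0;17 -4 134 0;17 -4 138 0;17 -4 138 0'
```

```text
time: 8.4
tool_pos: [0.4207, -0.2821, 0.0828]
ee_rot: [0.001, 0.3, 0.954, -0.0]
force: [0.5, 0.9, -0.2]
gripper_width: 0.0246
grasp_force: 34.6
```

```bash
python3 -m pendant '0 0 3 0;1 0 6 0;2 0 9 0;4 0 12 0;6 0 15 0;8 0 18 0;10 0 21 0;12 0 24 0;14 0 27 0;14 0 27 0'; python3 -m pendant '1 0 3 0;3 0 6 0;4 0 9 0;5 0 12 0;6 0 14 0;6 0 14 0'
python3 - <<'E'
from h import *
im2=ctrl.grab_frame("side");im=ctrl.grab_frame("top")
cv2.imwrite("pics/s5.png",np.hstack([cv2.resize(im2[200:350,220:400,::-1],(480,400)),cv2.resize(im[165:255,340:410,::-1],(311,400),interpolation=cv2.INTER_CUBIC)]))
E
```

```text
time: 9.4
tool_pos: [0.407, -0.2732, 0.0548]
ee_rot: [-0.001, 0.3, 0.954, -0.0]
force: [-0.3, 0.5, -1.6]
gripper_width: 0.0249
grasp_force: 33.2
time: 10.0
tool_pos: [0.4029, -0.2699, 0.0411]
ee_rot: [-0.0, 0.3, 0.954, -0.0]
force: [-1.2, 2.0, 1.1]
gripper_width: 0.0248
grasp_force: 33.4
```

View pics/s5.png

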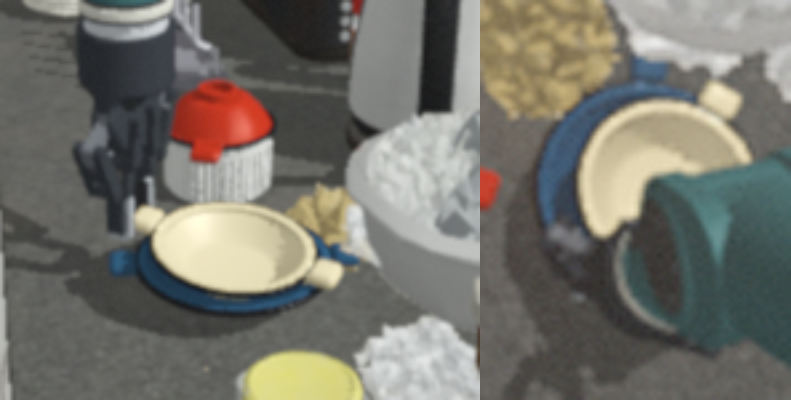

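The cream lid is nearly level inside the blue one. Its rim centre is at about (665,184) in the crop, where (652,191) is wanted, so it is roughly 10 mm too far from the gripper. I pull it along while finishing the descent.

```bash
python3 -m pendant '2 0 2 0;5 0 3 0;8 0 4 0;10 0 5 0;11 0 6 0;11 0 7 0;11 0 7 0;11 0 7 0'
cat > meas.py <<'E'
from h import *
def big(m):
    n,l,st,c=cv2.connectedComponentsWithStats(m.astype(np.uint8));i=1+np.argmax(st[1:,4]);return (l==i),st[i],c[i]
def masks(im,name):
    h=cv2.cvtColor(im,cv2.COLOR_RGB2HSV).astype(int);H,S,V=h[...,0],h[...,1],h[...,2]
    roi=np.zeros(H.shape,bool)
    if name=="top": roi[165:255,330:415]=1
    else: roi[255:330,250:370]=1
    cream=roi&(H>18)&(H<32)&(S>40)&(S<140)&(V>125)
    blue=roi&(H>98)&(H<125)&(S>110)
    red=roi&((H<8)|(H>172))&(S>150)&(V>70)
    return cream,blue,red
E
python3 - <<'E'
from meas import *
for n in("side","top"):
    im=ctrl.grab_frame(n);cv2.imwrite(f"pics/{n}6.png",im[:,:,::-1]);c,b,r=masks(im,n)
    for k,m in(("cream",c),("blue",b)):
        m,st,ce=big(m);print(n,k,st,ce.round(1))
        cs,_=cv2.findContours(m.astype(np.uint8),0,1);print(cv2.fitEllipse(cv2.convexHull(max(cs,key=len))))
E
```

```text
time: 10.9
tool_pos: [0.394, -0.2637, 0.0342]
ee_rot: [-0.0, 0.3, 0.954, 0.0]
force: [0.2, 0.5, 1.1]
gripper_width: 0.0246
grasp_force: 32.9
side cream [ 266  276   78   32 1737] [303.4 291.8]
((303.6070556640625, 291.73687744140625), (32.3485107421875, 79.30293273925781), 98.42814636230469)
side blue [261 294  80  23 487] [300.2 308. ]
((298.1820068359375, 303.41827392578125), (23.607696533203125, 76.61846923828125), 97.48685455322266)
top cream [360 185  40  37 779] [377.9 201.7]
((379.88421630859375, 203.64083862304688), (30.606189727783203, 46.82735824584961), 53.41452407836914)
top blue [354 196   8  15  47] [356.4 202.5]
((357.09564208984375, 200.94154357910156), (5.394298553466797, 18.070558547973633), 17.340682983398438)
```

```bash
python3 -m pendant '0 0 0 0;0 0 0 0;0 0 0 0;0 0 0 0' 0.3; python3 -m pendant '0 0 -10 0;0 0 -40 0;10 0 -80 0;40 0 -120 0;80 0 -130 0;120 0 -140 0;140 60 -140 0;140 100 -140 0;140 140 -140 0;140 140 -140 0' 1
python3 - <<'E'
from meas import *
for n in("side","top"):
    im=ctrl.grab_frame(n);cv2.imwrite(f"pics/{n}7.png",im[:,:,::-1]);c,b,r=masks(im,n)
    for k,m in(("cream",c),("blue",b)):
        m,st,ce=big(m);print(n,k,st,ce.round(1))
        cs,_=cv2.findContours(m.astype(np.uint8),0,1);print(cv2.fitEllipse(cv2.convexHull(max(cs,key=len))))
E
```

```text
time: 11.4
tool_pos: [0.3941, -0.2639, 0.0342]
ee_rot: [-0.0, 0.3, 0.954, -0.0]
force: [0.1, 1.2, 0.9]
gripper_width: 0.0554
grasp_force: 0.0
time: 12.4
tool_pos: [0.3646, -0.0638, 0.176]
ee_rot: [0.003, 0.295, 0.956, 0.002]
force: [0.5, 0.5, 0.2]
gripper_width: 0.0858
grasp_force: 0.0
side cream [ 264  276   79   32 1742] [302.6 291.6]
((303.112548828125, 291.65899658203125), (32.00872039794922, 79.45330810546875), 98.37503051757812)
side blue [261 294  83  23 489] [301.1 307.8]
((301.86651611328125, 300.20721435546875), (30.721975326538086, 80.91707611083984), 93.60989379882812)
top cream [ 360  185   42   51 1497] [380.2 210.3]
((380.32415771484375, 210.20318603515625), (40.616943359375, 54.517391204833984), 31.530010223388672)
top blue [358 194   1   1   1] [358. 194.]Traceback (most recent call last):
  File "<stdin>", line 6, in <module>
cv2.error: OpenCV(4.12.0) /io/opencv/modules/imgproc/src/shapedescr.cpp:361: error: (-201:Incorrect size of input array) There should be at least 5 points to fit the ellipse in function 'fitEllipseNoDirect'
```

```bash
python3 - <<'E'
from meas import *
for n,pc in(("top",(380.2,210.3)),("side",(302.8,291.6))):
    im=cv2.imread(f"pics/{n}7.png").astype(int)
    m=(im[...,0]>im[...,2]+15)&(im[...,0]>im[...,1]+6)
    roi=np.zeros_like(m)
    if n=="top": roi[178:242,345:412]=1
    else: roi[270:325,250:365]=1
    m&=roi
    m,st,ce=big(cv2.morphologyEx(m.astype(np.uint8),cv2.MORPH_CLOSE,np.ones((3,3))));ys,xs=np.nonzero(m);print(n,st)
    if n=="top":
        # circle rim: per-row/col extents
        for y in range(180,242,4):
            x=xs[ys==y]; print(y,(x.min(),x.max()) if len(x) else None,end=" ")
        print()
    print("cream",ray(n,pc,.046))
# expected blue pixels if unchanged
for n in("top","side"):
    print(n,[proj(n,p).round(1).tolist() for p in((.478,-.314,.03),(.478-.076,-.314,.03),(.478+.076,-.314,.03),(.478,-.314-.076,.03),(.478,-.314+.076,.03))])
E
```

```text
top [353 178  35  49 389]
180 (np.int64(374), np.int64(381)) 184 (np.int64(370), np.int64(382)) 188 (np.int64(362), np.int64(387)) 192 (np.int64(358), np.int64(368)) 196 (np.int64(355), np.int64(363)) 200 (np.int64(354), np.int64(360)) 204 (np.int64(353), np.int64(359)) 208 (np.int64(353), np.int64(357)) 212 (np.int64(354), np.int64(357)) 216 (np.int64(355), np.int64(358)) 220 (np.int64(358), np.int64(360)) 224 (np.int64(361), np.int64(363)) 228 None 232 None 236 None 240 None 
cream [ 0.46661705 -0.31314266  0.046     ]
side [261 283  94  34 684]
cream [ 0.46852577 -0.31899146  0.046     ]
top [[378.9, 207.4], [380.5, 232.1], [377.2, 183.3], [403.5, 206.9], [354.2, 208.0]]
side [[306.8, 296.7], [270.5, 299.9], [342.4, 293.7], [314.3, 316.9], [300.3, 279.1]]
```

Compared with blue, the cream lid sits about 12 mm too far toward −x (cream x≈0.467, blue x≈0.479). I grip the same ear again and slide the lid over.

```bash
python3 -m pendant '0 -40 0 0;0 -80 0 0;-20 -120 0 0;-60 -140 0 0;-100 -140 10 0;-130 -140 40 0;-140 -140 80 0;-140 -140 120 0;-140 -140 138 0;-140 -140 140 0;-140 -140 140 0' 0.3
python3 -m pendant '0 0 0 0;0 0 0 0;0 0 0 0;0 0 0 0' -1 20
python3 -m pendant '-2 2 0 0;-4 4 0 0;-6 6 0 0;-9 8 0 0;-9 8 0 0;-9 8 0 0'
python3 -m pendant '0 0 0 0;0 0 0 0;0 0 0 0' 0.3
python3 -m pendant '0 0 -10 0;0 0 -40 0;10 0 -80 0;40 0 -120 0;80 0 -130 0;120 0 -140 0;140 60 -140 0;140 100 -140 0;140 140 -140 0;140 140 -140 0' 1
cat > m2.py <<'E'
from meas import *
import sys
def left(im,roi,lo,hi):
    pass
im=ctrl.grab_frame("top");cv2.imwrite(f"pics/top{sys.argv[1]}.png",im[:,:,::-1])
i2=ctrl.grab_frame("side");cv2.imwrite(f"pics/side{sys.argv[1]}.png",i2[:,:,::-1])
for n,I in(("top",im),("side",i2)):
    I=I.astype(int)
    c,_,r=masks(I.astype(np.uint8),n);m,st,ce=big(c);print(n,"cream",st,ce.round(1),ray(n,ce,.046)[:2].round(4))
    b=(I[...,2]>I[...,0]+15)&(I[...,2]>I[...,1]+6)
    roi=np.zeros_like(b)
    if n=="top": roi[178:242,345:412]=1
    else: roi[255:330,250:370]=1
    u=(b&roi)|m   # union silhouette
    cs,_=cv2.findContours(cv2.morphologyEx(u.astype(np.uint8),cv2.MORPH_CLOSE,np.ones((5,5))),0,1)
    ys,xs=np.nonzero(b&roi)
    print("  blue left edge",[(y,int(xs[ys==y].min())) for y in range(186,232,3) if (ys==y).any()] if n=="top" else (xs.min(),xs.max(),ys.min(),ys.max()))
E
python3 m2.py 8
```

```text
time: 13.6
tool_pos: [0.3928, -0.2646, 0.0343]
ee_rot: [-0.001, 0.301, 0.954, -0.0]
force: [-0.2, 0.1, 0.3]
gripper_width: 0.0556
grasp_force: 0.0
time: 14.0
tool_pos: [0.3945, -0.2644, 0.0351]
ee_rot: [0.001, 0.3, 0.954, -0.0]
force: [0.2, -0.0, 0.4]
gripper_width: 0.0255
grasp_force: 21.7
time: 14.6
tool_pos: [0.4071, -0.2624, 0.0343]
ee_rot: [0.001, 0.299, 0.954, 0.0]
force: [-0.7, -0.3, 1.1]
gripper_width: 0.0255
grasp_force: 21.8
time: 14.9
tool_pos: [0.4067, -0.2624, 0.0342]
ee_rot: [0.0, 0.3, 0.954, 0.0]
force: [0.3, -0.5, 0.3]
gripper_width: 0.0557
grasp_force: 0.0
time: 15.9
tool_pos: [0.3767, -0.0622, 0.1761]
ee_rot: [0.004, 0.295, 0.956, 0.002]
force: [0.2, 0.6, 0.1]
gripper_width: 0.0854
grasp_force: 0.0
top cream [ 359  181   42   51 1491] [379.5 206.1] [ 0.4795 -0.3118]
  blue left edge [(186, 365), (189, 361), (192, 358), (195, 356), (198, 355), (201, 354), (204, 353), (207, 353), (210, 353), (213, 354), (216, 355), (219, 357), (222, 359), (225, 392), (228, 374), (231, 374)]
side cream [ 270  269   83   38 2047] [313.9 288.9] [ 0.4931 -0.3121]
  blue left edge (np.int64(261), np.int64(354), np.int64(289), np.int64(316))
```

The cream lid is now about 2 mm off blue's centre. Next is the red lid: I move above its nearer ear and measure it with the wrist camera by colour.

```bash
python3 -m pendant '-30 -10 0 8;-70 -25 0 16;-110 -40 0 24;-140 -53 0 32;-157 -53 0 40;-157 -53 0 48;-157 -53 0 56;-157 -53 0 64;-157 -53 0 72;-157 -53 0 75;-157 -53 0 75' 1
python3 - <<'E'
from meas import *
s=ctrl.state();R=toolyaw(s);print(s["tool_pos"],R.round(3)[:,:2].tolist(),s["joints"].round(2))
c=ctrl.get_calibration("wrist");im=ctrl.grab_frame("wrist");cv2.imwrite("pics/w9.png",im[:,:,::-1])
h=cv2.cvtColor(im,cv2.COLOR_RGB2HSV).astype(int)
m=((h[...,0]<8)|(h[...,0]>172))&(h[...,1]>140)&(h[...,2]>50)
m,st,ce=big(m);print(st,ce)
for y in range(st[1],st[1]+st[3],8):
    x=np.nonzero(m[y])[0];print(y,x.min(),x.max(),end="; ")
E1=np.array([.4774,-.1886,.066])
print(proj("wrist",E1,c),proj("wrist",(.5187,-.0784,.066),c),proj("wrist",(.498,-.1335,.096),c))
E
```

```text
time: 17.1
tool_pos: [0.468, -0.2023, 0.1742]
ee_rot: [-0.0, 0.819, 0.573, -0.001]
force: [0.5, -0.6, 0.9]
gripper_width: 0.0855
grasp_force: 0.0
[ 0.46796749 -0.20226984  0.17420427] [[0.343, 0.939], [0.939, -0.343], [-0.001, -0.002]] [ 0.55  0.42 -0.3   2.13  0.21  0.62 -0.25]
[  223     0   134   195 16711] [289.19926994  95.45718389]
0 272 308; 8 272 307; 16 272 307; 24 271 308; 32 261 318; 40 249 330; 48 241 338; 56 234 344; 64 230 349; 72 227 352; 80 225 354; 88 223 355; 96 223 356; 104 223 355; 112 224 354; 120 227 351; 128 230 348; 136 235 343; 144 241 337; 152 249 329; 160 262 316; 168 273 305; 176 273 305; 184 273 305; 192 275 303; [289.34430087 183.39419773] [291.91970659  12.46128126] [291.52899796 102.66454133]
```

```bash
python3 -m pendant '7 2 40 0;13 4 80 0;13 4 105 0;13 4 118 0;13 4 122 0;13 4 122 0' 0.3 20
python3 -m pendant '0 0 0 0;0 0 0 0;0 0 0 0;0 0 0 0;0 0 0 0' -0.42 20
```

```text
time: 17.75
tool_pos: [0.478, -0.1905, 0.0524]
ee_rot: [-0.0, 0.819, 0.574, -0.0]
force: [-0.3, 0.5, 0.9]
gripper_width: 0.0554
grasp_force: 0.0
time: 18.25
tool_pos: [0.4788, -0.1904, 0.0533]
ee_rot: [0.001, 0.819, 0.574, 0.0]
force: [-0.4, -0.7, 7.1]
gripper_width: 0.0255
grasp_force: 20.4
```

```bash
for v in -0.40 -0.39 -0.38; do python3 -m pendant '0 0 0 0;0 0 0 0' $v 20 | tail -3; done
```

```text
force: [-0.4, -0.6, 6.6]
gripper_width: 0.0256
grasp_force: 12.5
force: [0.4, 0.8, 0.5]
gripper_width: 0.0262
grasp_force: 0.2
force: [-0.4, 0.4, 0.3]
gripper_width: 0.0264
grasp_force: 0.2
```

```bash
python3 -m pendant '0 0 0 0;0 0 0 0' -0.396 20 | tail -3;python3 -m pendant '0 0 -5 0;0 0 -10 0;0 0 -15 0;1 0 -20 0;2 0 -25 0;3 0 -30 0;3 0 -30 0' - 20 | tail -3
cat > red.py <<'E'
from meas import *
s=ctrl.state()
i=ctrl.grab_frame("side");h=cv2.cvtColor(i,cv2.COLOR_RGB2HSV).astype(int)
roi=np.zeros(i.shape[:2],bool);roi[60:300,180:420]=1
m,st,c=big(roi&((h[...,0]<8)|(h[...,0]>172))&(h[...,1]>140)&(h[...,2]>40));print("red side bbox",st,c)
cv2.imwrite("pics/last_side.png",i[:,:,::-1])
x0,y0,w,hh,_=st
for y in range(y0,y0+hh,3):
    x=np.nonzero(m[y])[0];print(y,x.min(),x.max(),end="; ")
print("grip px",proj("side",s["tool_pos"]+[0,0,.01]))
for th in range(-90,100,30):
    p=lidpts(s,th,.061,.036,.010);print(th,{k:proj("side",p[k]).round().tolist() for k in("foot","rim","far")})
E
python3 red.py
```

```text
force: [0.4, -0.6, 0.2]
gripper_width: 0.0263
grasp_force: 4.4
force: [0.5, 0.4, 0.2]
gripper_width: 0.026
grasp_force: 4.4
red side bbox [291 226  13  22 214] [297.04205607 236.35981308]
226 297 302; 229 293 302; 232 292 303; 235 292 302; 238 292 301; 241 292 301; 244 292 301; 247 298 300; grip px [297.10086296 243.59054875]
-90 {'foot': [302.0, 219.0], 'rim': [302.0, 233.0], 'far': [306.0, 223.0]}
-60 {'foot': [302.0, 231.0], 'rim': [301.0, 246.0], 'far': [304.0, 248.0]}
-30 {'foot': [302.0, 246.0], 'rim': [299.0, 259.0], 'far': [301.0, 272.0]}
0 {'foot': [300.0, 261.0], 'rim': [297.0, 268.0], 'far': [297.0, 291.0]}
30 {'foot': [297.0, 271.0], 'rim': [295.0, 271.0], 'far': [292.0, 298.0]}
60 {'foot': [294.0, 275.0], 'rim': [293.0, 266.0], 'far': [288.0, 291.0]}
90 {'foot': [292.0, 270.0], 'rim': [292.0, 255.0], 'far': [287.0, 268.0]}
```

```bash
cat > redw.py <<'E'
from meas import *
s=ctrl.state();cal=ctrl.get_calibration("wrist")
i=ctrl.grab_frame("wrist");h=cv2.cvtColor(i,cv2.COLOR_RGB2HSV).astype(int)
cv2.imwrite("pics/last_w.png",i[:,:,::-1])
m,st,c=big(((h[...,0]<8)|(h[...,0]>172))&(h[...,1]>140)&(h[...,2]>40));print("t",s["time"],"red wrist bbox",st,c.round())
for y in range(st[1],st[1]+st[3],12):
    x=np.nonzero(m[y])[0];print(y,x.min(),x.max(),end="; ")
print()
for th in range(-90,100,15):
    p=lidpts(s,th,.061,.036,.010);print(th,{k:proj("wrist",p[k],cal).round().tolist() for k in("g","top","foot","rim","far")})
E
python3 redw.py
```

```text
t 19.8 red wrist bbox [  172     0   221   294 42272] [282. 137.]
0 254 310; 12 254 310; 24 253 311; 36 228 336; 48 210 353; 60 199 365; 72 190 374; 84 183 381; 96 178 386; 108 174 389; 120 173 391; 132 172 392; 144 173 391; 156 175 389; 168 178 386; 180 183 381; 192 190 374; 204 199 365; 216 211 353; 228 229 336; 240 253 312; 252 255 309; 264 254 311; 276 254 311; 288 256 308; 
-90 {'g': [285.0, 275.0], 'top': [285.0, 297.0], 'foot': [286.0, 142.0], 'rim': [285.0, 134.0], 'far': [286.0, -49.0]}
-75 {'g': [285.0, 275.0], 'top': [285.0, 300.0], 'foot': [286.0, 115.0], 'rim': [285.0, 137.0], 'far': [285.0, -4.0]}
-60 {'g': [285.0, 275.0], 'top': [285.0, 301.0], 'foot': [285.0, 108.0], 'rim': [285.0, 147.0], 'far': [284.0, 41.0]}
-45 {'g': [285.0, 275.0], 'top': [285.0, 300.0], 'foot': [285.0, 114.0], 'rim': [284.0, 163.0], 'far': [284.0, 84.0]}
-30 {'g': [285.0, 275.0], 'top': [285.0, 298.0], 'foot': [285.0, 128.0], 'rim': [284.0, 183.0], 'far': [284.0, 124.0]}
-15 {'g': [285.0, 275.0], 'top': [285.0, 293.0], 'foot': [284.0, 148.0], 'rim': [284.0, 205.0], 'far': [284.0, 164.0]}
0 {'g': [285.0, 275.0], 'top': [285.0, 288.0], 'foot': [284.0, 171.0], 'rim': [284.0, 228.0], 'far': [284.0, 202.0]}
15 {'g': [285.0, 275.0], 'top': [285.0, 281.0], 'foot': [284.0, 196.0], 'rim': [284.0, 253.0], 'far': [284.0, 241.0]}
30 {'g': [285.0, 275.0], 'top': [285.0, 274.0], 'foot': [284.0, 222.0], 'rim': [284.0, 279.0], 'far': [284.0, 281.0]}
45 {'g': [285.0, 275.0], 'top': [285.0, 267.0], 'foot': [284.0, 250.0], 'rim': [284.0, 306.0], 'far': [284.0, 323.0]}
60 {'g': [285.0, 275.0], 'top': [285.0, 261.0], 'foot': [284.0, 278.0], 'rim': [284.0, 333.0], 'far': [284.0, 369.0]}
75 {'g': [285.0, 275.0], 'top': [285.0, 256.0], 'foot': [284.0, 308.0], 'rim': [284.0, 360.0], 'far': [284.0, 420.0]}
90 {'g': [285.0, 275.0], 'top': [285.0, 252.0], 'foot': [284.0, 339.0], 'rim': [284.0, 387.0], 'far': [284.0, 478.0]}
```

The lid stays level in the grip at 4.4 N. I ease the grip in small steps so that gravity swings it.

```bash
python3 -m pendant '0 0 5 0;0 0 15 0;0 0 20 0;0 0 20 0' -0.3945 | tail -2; python3 redw.py | head -2;  python3 -m pendant '0 0 0 0;0 0 0 0' -0.3935 | tail -2; python3 redw.py | head -2
```

```text
gripper_width: 0.026
grasp_force: 4.3
t 20.25 red wrist bbox [  162     0   241   292 49443] [282. 128.]
0 248 317; 12 223 342; 24 206 359; 36 194 370; 48 184 380; 60 177 387; 72 171 393; 84 167 397; 96 164 400; 108 163 402; 120 162 402; 132 163 402; 144 164 397; 156 167 395; 168 172 393; 180 177 388; 192 185 380; 204 194 371; 216 206 358; 228 224 341; 240 252 312; 252 255 309; 264 254 311; 276 254 311; 288 257 307; 
gripper_width: 0.0262
grasp_force: 3.2
t 20.5 red wrist bbox [  162     0   240   292 48988] [281. 129.]
0 248 316; 12 225 339; 24 207 356; 36 195 368; 48 185 378; 60 178 386; 72 172 392; 84 168 396; 96 165 399; 108 163 401; 120 163 401; 132 163 401; 144 165 399; 156 167 396; 168 172 390; 180 177 387; 192 185 379; 204 194 370; 216 206 357; 228 224 340; 240 252 312; 252 255 309; 264 253 311; 276 254 311; 288 257 307;
```

The lid slips down in the pads instead of swinging. I set it back on the dish and measure it again, then grip only the ear's tip so the small contact patch lets it pivot.

```bash
python3 -m pendant '0 0 3 0;0 0 7 0;0 0 10 0;0 0 10 0' | tail -3; python3 -m pendant '0 0 0 0;0 0 0 0' 0.3|tail -2; python3 -m pendant '0 0 -30 0;0 0 -50 0;0 0 -50 0'|head -2
cat > ear.py <<'E'
from meas import *
s=ctrl.state();cal=ctrl.get_calibration("wrist");R=toolyaw(s)
i=ctrl.grab_frame("wrist");h=cv2.cvtColor(i,cv2.COLOR_RGB2HSV).astype(int)
cv2.imwrite("pics/last_w.png",i[:,:,::-1])
m,st,c=big(((h[...,0]<8)|(h[...,0]>172))&(h[...,1]>140)&(h[...,2]>40));print("bbox",st)
ys,xs=np.nonzero(m);yb=ys.max();row=lambda y:(xs[ys==y].min(),xs[ys==y].max())
w=[(y,*row(y)) for y in range(yb-60,yb+1,6)];print(w)
for z in(.060,.066):
    p=ray("wrist",(np.mean(row(yb-12)),yb),z,cal);print("ear tip world",z,p.round(4),"tool",((p-s["tool_pos"])@R*1000).round(1))
yw=max(range(ys.min(),yb),key=lambda y:np.ptp(row(y)));p=ray("wrist",(np.mean(row(yw)),yw),.058,cal);print("rim c",yw,row(yw),p.round(4),((p-s["tool_pos"])@R*1000).round(1))
E
python3 ear.py
```

```text
force: [-0.4, -0.4, 0.6]
gripper_width: 0.0259
grasp_force: 3.4
gripper_width: 0.0542
grasp_force: 0.0
time: 21.45
tool_pos: [0.481, -0.1876, 0.1045]
bbox [  188     0   181   248 29286]
[(187, np.int64(218), np.int64(339)), (193, np.int64(225), np.int64(332)), (199, np.int64(234), np.int64(323)), (205, np.int64(246), np.int64(311)), (211, np.int64(256), np.int64(301)), (217, np.int64(259), np.int64(299)), (223, np.int64(258), np.int64(300)), (229, np.int64(258), np.int64(300)), (235, np.int64(258), np.int64(300)), (241, np.int64(259), np.int64(299)), (247, np.int64(266), np.int64(293))]
ear tip world 0.06 [ 0.4749 -0.1958  0.06  ] tool [-9.9 -3.1 44.5]
ear tip world 0.066 [ 0.4758 -0.1935  0.066 ] tool [-7.3 -3.  38.5]
rim c 114 (np.int64(188), np.int64(368)) [ 0.5011 -0.1224  0.058 ] [68.2 -3.5 46.5]
```

```bash
python3 -m pendant '-14 0 0 0;-14 0 30 0;-14 0 50 0;-14 0 53 0;-14 0 53 0'|head -2; python3 -m pendant '0 0 0 0;0 0 0 0;0 0 0 0;0 0 0 0' -0.42 20|tail -3;  python3 -m pendant '0 0 -5 0;0 0 -10 0;0 0 -15 0;0 0 -20 0;0 0 -20 0'|tail -3; python3 redw.py|head -3
```

```text
time: 22.0
tool_pos: [0.4731, -0.2007, 0.0482]
force: [0.4, -0.1, 1.9]
gripper_width: 0.025
grasp_force: 19.6
force: [0.8, -0.0, -1.6]
gripper_width: 0.0253
grasp_force: 19.4
t 22.9 red wrist bbox [  153     0   257   266 49500] [281. 106.]
0 177 384; 12 170 392; 24 164 397; 36 160 402; 48 157 405; 60 154 408; 72 153 409; 84 153 409; 96 154 408; 108 156 406; 120 159 402; 132 163 399; 144 169 394; 156 175 387; 168 184 378; 180 195 367; 192 209 353; 204 230 332; 216 250 313; 228 252 312; 240 252 312; 252 252 312; 264 258 305; 
-90 {'g': [285.0, 275.0], 'top': [285.0, 297.0], 'foot': [286.0, 142.0], 'rim': [285.0, 134.0], 'far': [286.0, -49.0]}
```

```bash
python3 -m pendant '0 0 -20 0;0 0 -60 0;0 0 -100 0;0 0 -140 0;0 0 -160 0;0 0 -160 0'|head -2; python3 redw.py|head -1; for v in -0.41 -0.403 -0.399; do python3 -m pendant '0 0 0 0;0 0 0 0' $v|tail -1; python3 redw.py|head -1; done
```

```text
time: 23.55
tool_pos: [0.4764, -0.2009, 0.2322]
t 23.55 red wrist bbox [  159     0   245   266 47090] [281. 108.]
grasp_force: 17.4
t 23.8 red wrist bbox [  159     0   245   267 47151] [281. 108.]
grasp_force: 11.1
t 24.05 red wrist bbox [  182     1   200   265 32443] [282. 129.]
grasp_force: 6.9
t 24.3 red wrist bbox [ 207  186  151   81 7004] [282. 226.]
```

It swung down at about 7 N. I hold it more firmly and check.

```bash
python3 -m pendant '0 0 0 0;0 0 0 0;0 0 0 0;0 0 0 0' -0.42|tail -2; python3 redw.py; python3 red.py
```

```text
gripper_width: 0.0247
grasp_force: 18.7
t 24.75 red wrist bbox [ 207  187  151   80 6902] [282. 226.]
187 280 290; 199 256 309; 211 232 332; 223 221 344; 235 213 351; 247 256 308; 259 255 309; 
-90 {'g': [285.0, 275.0], 'top': [285.0, 297.0], 'foot': [286.0, 142.0], 'rim': [285.0, 134.0], 'far': [286.0, -49.0]}
-75 {'g': [285.0, 275.0], 'top': [285.0, 300.0], 'foot': [286.0, 115.0], 'rim': [285.0, 136.0], 'far': [285.0, -4.0]}
-60 {'g': [285.0, 275.0], 'top': [285.0, 301.0], 'foot': [285.0, 108.0], 'rim': [285.0, 147.0], 'far': [284.0, 41.0]}
-45 {'g': [285.0, 275.0], 'top': [285.0, 300.0], 'foot': [285.0, 114.0], 'rim': [284.0, 163.0], 'far': [284.0, 84.0]}
-30 {'g': [285.0, 275.0], 'top': [285.0, 298.0], 'foot': [285.0, 128.0], 'rim': [284.0, 183.0], 'far': [284.0, 124.0]}
-15 {'g': [285.0, 275.0], 'top': [285.0, 293.0], 'foot': [284.0, 148.0], 'rim': [284.0, 205.0], 'far': [284.0, 164.0]}
0 {'g': [285.0, 275.0], 'top': [285.0, 288.0], 'foot': [284.0, 171.0], 'rim': [284.0, 228.0], 'far': [284.0, 202.0]}
15 {'g': [285.0, 275.0], 'top': [285.0, 281.0], 'foot': [284.0, 196.0], 'rim':
[... 840 characters left out ...]
; 218 273 317; 221 273 317; 224 274 316; 227 275 315; 230 276 313; 233 279 311; 236 282 308; 239 287 302; 242 289 298; 245 289 298; 248 289 298; grip px [295.83766379 184.05884657]
-90 {'foot': [301.0, 160.0], 'rim': [301.0, 176.0], 'far': [305.0, 168.0]}
-60 {'foot': [301.0, 174.0], 'rim': [300.0, 190.0], 'far': [304.0, 195.0]}
-30 {'foot': [301.0, 190.0], 'rim': [298.0, 202.0], 'far': [300.0, 219.0]}
0 {'foot': [299.0, 205.0], 'rim': [296.0, 211.0], 'far': [296.0, 236.0]}
30 {'foot': [296.0, 215.0], 'rim': [293.0, 212.0], 'far': [291.0, 241.0]}
60 {'foot': [293.0, 217.0], 'rim': [291.0, 206.0], 'far': [287.0, 230.0]}
90 {'foot': [291.0, 210.0], 'rim': [291.0, 193.0], 'far': [285.0, 204.0]}
```

```bash
python3 - <<'E'
from fit import *
fit((295,218),(293.7,245),.061,ctrl.state())
E
```

```text
-0.01 0 [ 45.9 -10.   87.1] [ 29.  -10.  147.4] L 62.7 th 15.6
-0.01 5 [ 90.3 -17.9 105.3] [ 56.4 -15.  160.4] L 64.8 th 31.7
-0.005 0 [17.9 -5.  75.6] [  1.5  -5.  134.3] L 61.0 th 15.6
-0.005 5 [35.3 -8.1 82.7] [  3.1  -5.3 135.1] L 61.5 th 31.7
0 0 [-10.   -0.   64.1] [-26.   -0.  121.2] L 59.3 th 15.6
0 5 [-19.7   1.7  60.1] [-50.1   4.4 109.7] L 58.3 th 31.7
0.005 0 [-38.    5.   52.6] [-53.5   5.  108.1] L 57.7 th 15.6
0.005 5 [-74.7  11.6  37.5] [-103.4   14.1   84.4] L 55.0 th 31.7
0.01 0 [-66.   10.   41.1] [-81.  10.  95.] L 56.0 th 15.6
0.01 5 [-129.6   21.4   15. ] [-156.7   23.7   59. ] L 51.8 th 31.7
```

The red lid hangs on edge by one ear, tilted about 16° toward its dome. I bring it over the rack's middle slot.

```bash
python3 -m pendant '4 -1 -10 0;16 -6 -25 -2;36 -13 -40 -4;64 -23 -40 -6;96 -34 -40 -8;128 -46 -40 -10;160 -57 -40 -12;192 -69 -40 -14;224 -80 -40 -16;256 -92 -40 -18;284 -102 -40 -20;310 -111 -40 -22;330 -119 -40 -23;345 -124 -40 -24;355 -128 -40 -25;360 -129 -40 -25;360 -129 -40 -25' -1 20
python3 - <<'E'
from h import *
s=ctrl.state();R=toolyaw(s);print(np.degrees(np.arctan2(R[1,0],R[0,0])),((np.array([.4785,.1815,.173])-s["tool_pos"])@R*1000).round(1))
E
python3 redw.py|head -2
```

```text
time: 26.55
tool_pos: [0.4756, 0.1823, 0.2694]
ee_rot: [0.0, 0.675, 0.738, 0.0]
force: [0.3, 0.4, -1.3]
gripper_width: 0.0247
grasp_force: 20.1
95.12904254805576 [-1.   2.8 96.4]
t 26.55 red wrist bbox [ 207  188  152   79 6901] [282. 227.]
188 270 295; 200 256 308; 212 231 332; 224 221 344; 236 213 352; 248 255 309; 260 256 308;
```

```bash
python3 -m pendant '-1 2 30 0;-1 2 60 0;-1 2 80 0;-1 2 96 0;-1 2 96 0'; python3 -m pendant '8 0 0 0;15 0 1 0;25 0 4 0;35 0 8 0;45 0 14 0;55 0 21 0;64 0 29 0;72 0 38 0;78 0 46 0;83 0 55 0;83 0 55 0' -1 25; python3 -m pendant '0 0 -40 0;0 0 -80 0;0 0 -120 0;0 0 -140 0;0 0 -140 0' -1 40;python3 red.py
```

```text
time: 27.1
tool_pos: [0.4772, 0.182, 0.1727]
ee_rot: [-0.001, 0.675, 0.738, -0.0]
force: [-1.1, -1.1, -0.9]
gripper_width: 0.0252
grasp_force: 20.7
time: 28.2
tool_pos: [0.4693, 0.2646, 0.1169]
ee_rot: [-0.001, 0.674, 0.738, -0.001]
force: [-0.2, 2.1, 2.2]
gripper_width: 0.0248
grasp_force: 26.5
time: 28.7
tool_pos: [0.4713, 0.2641, 0.2607]
ee_rot: [0.001, 0.675, 0.737, 0.002]
force: [0.6, -0.3, -2.2]
gripper_width: 0.0237
grasp_force: 39.5
red side bbox [256 128  34  23 491] [272.07942974 138.82077393]
128 266 270; 131 263 276; 134 257 286; 137 256 289; 140 257 288; 143 261 284; 146 264 281; 149 269 276; grip px [268.06524052 125.88725829]
-90 {'foot': [264.0, 110.0], 'rim': [264.0, 122.0], 'far': [260.0, 118.0]}
-60 {'foot': [263.0, 121.0], 'rim': [265.0, 132.0], 'far': [262.0, 138.0]}
-30 {'foot': [264.0, 133.0], 'rim': [266.0, 141.0], 'far': [265.0, 155.0]}
0 {'foot': [266.0, 143.0], 'rim': [269.0, 146.0], 'far': [269.0, 166.0]}
30 {'foot': [269.0, 149.0], 'rim': [271.0, 146.0], 'far': [273.0, 166.0]}
60 {'foot': [271.0, 149.0], 'rim': [272.0, 140.0], 'far': [276.0, 155.0]}
90 {'foot': [273.0, 142.0], 'rim': [272.0, 130.0], 'far': [277.0, 135.0]}
```

The rim ellipse ratio gives a tilt of about 70°. I carry the lid to hover over the nest.

```bash
python3 -m pendant '-8 -1 0 0;-26 -2 0 0;-56 -5 0 0;-92 -8 0 0;-128 -11 0 0;-164 -14 0 0;-200 -17 0 0;-236 -20 0 0;-272 -22 0 0;-308 -25 0 0;-344 -28 0 0;-380 -31 0 0;-416 -34 0 0;-452 -37 0 0;-482 -40 0 0;-506 -42 10 0;-522 -43 25 0;-531 -44 45 0;-533 -44 50 0;-533 -44 50 0'
python3 red.py; python3 - <<'E'
from meas import *
s=ctrl.state();i=ctrl.grab_frame("side");t=ctrl.grab_frame("top")
a=cv2.resize(i[170:320,230:390,::-1],(480,450),interpolation=cv2.INTER_CUBIC);b=cv2.resize(t[170:250,345:402,::-1],(320,450),interpolation=cv2.INTER_CUBIC)
cv2.imwrite("pics/s10.png",np.hstack([a,b]))
print("grip side",(proj("side",s["tool_pos"])-[230,170])*3,"top",(proj("top",s["tool_pos"])-[345,170])*5.625+[480,0])
E
```

```text
time: 30.75
tool_pos: [0.4722, -0.2698, 0.206]
ee_rot: [-0.003, 0.675, 0.738, -0.0]
force: [-0.6, 0.8, -1.1]
gripper_width: 0.0239
grasp_force: 39.5
red side bbox [ 283  205   52   44 1431] [308.90286513 226.78825996]
205 298 304; 208 297 305; 211 297 313; 214 290 323; 217 286 328; 220 284 331; 223 283 333; 226 283 334; 229 284 334; 232 286 332; 235 290 330; 238 296 323; 241 298 324; 244 305 325; 247 313 325; grip px [300.61708765 205.64077888]
-90 {'foot': [293.0, 180.0], 'rim': [293.0, 196.0], 'far': [286.0, 187.0]}
-60 {'foot': [292.0, 194.0], 'rim': [294.0, 211.0], 'far': [288.0, 215.0]}
-30 {'foot': [293.0, 211.0], 'rim': [297.0, 224.0], 'far': [293.0, 241.0]}
0 {'foot': [296.0, 227.0], 'rim': [300.0, 233.0], 'far': [300.0, 260.0]}
30 {'foot': [300.0, 237.0], 'rim': [304.0, 236.0], 'far': [308.0, 266.0]}
60 {'foot': [305.0, 240.0], 'rim': [308.0, 230.0], 'far': [315.0, 255.0]}
90 {'foot': [309.0, 234.0], 'rim': [309.0, 217.0], 'far': [319.0, 229.0]}
grip side [213.28734136 118.93243501] top [674.34578939 162.18729436]
```

View pics/s10.png

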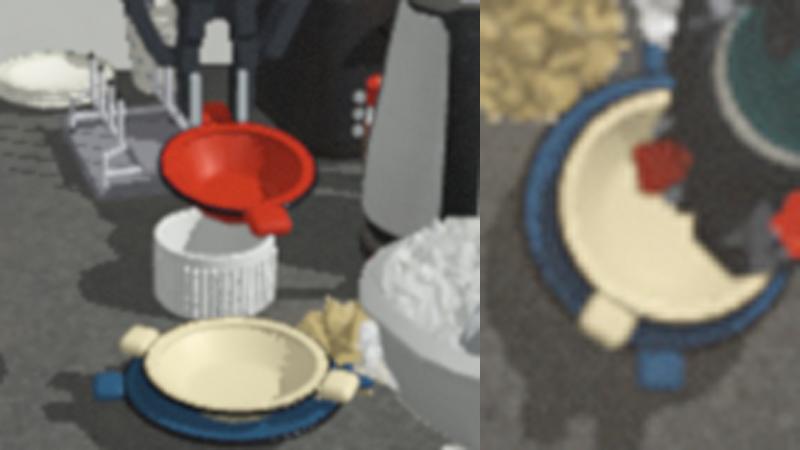

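The cream lid lies level in the blue one. The red lid is dome down, tilted, with its near ear at (216,113), its far ear at (270,222) and its rim centre at about (238,170).

```bash
python3 - <<'E'
from fit import *
s=ctrl.state();R=toolyaw(s);cv=lambda u,v:(230+u/3,170+v/3)
fit(cv(238,168),cv(270,222),.061,s)
print("cream side",ray("side",cv(240,363),.044), "cream top by ears?")
e=ray("top",(377.5,199.3),.212);print("near ear top",e,((e-s["tool_pos"])@R*1000).round(1))
# two-view triangulation of near ear
def P(n):
    c=ctrl.get_calibration(n);K,T=np.array(c["K"]),np.array(c["T"]);return K@np.linalg.inv(T)[:3]
X=cv2.triangulatePoints(P("top"),P("side"),np.array([[377.5],[199.3]]),np.array([[302.],[206.7]]));X=X[:3,0]/X[3];print("near ear tri",X,((X-s["tool_pos"])@R*1000).round(1))
E
```

```text
-0.01 0 [-88.6 -10.    0.1] [-154.6  -10.     7.2] L 66.4 th 83.8
-0.01 5 [-68.7  -4.    8.9] [-122.     0.6   23.2] L 55.4 th 75.0
-0.005 0 [-72.   -5.    7.4] [-139.3   -5.    14.7] L 67.7 th 83.8
-0.005 5 [-55.8  -0.1  14.6] [-109.9    4.6   29.1] L 56.2 th 75.0
0 0 [-55.3   0.   14.8] [-124.     0.    22.2] L 69.1 th 83.8
0 5 [-42.9   3.8  20.3] [-97.8   8.6  35.1] L 57.1 th 75.0
0.005 0 [-38.7   5.   22.1] [-108.7    5.    29.7] L 70.4 th 83.8
0.005 5 [-29.9   7.6  26. ] [-85.7  12.5  41. ] L 57.9 th 75.0
0.01 0 [-22.1  10.   29.5] [-93.4  10.   37.2] L 71.7 th 83.8
0.01 5 [-17.   11.5  31.7] [-73.6  16.5  46.9] L 58.8 th 75.0
cream side [ 0.48426999 -0.3156654   0.044     ] cream top by ears?
near ear top [ 0.47127232 -0.26289164  0.212     ] [ 7.1 -2.5 -3.4]
near ear tri [ 0.47443158 -0.26363026  0.21089978] [ 6.1  0.6 -2.3]
```

```bash
python3 -m pendant '0 3 30 0;0 3 60 0;0 3 90 0;0 3 110 0;0 3 118 0;0 3 118 0;0 3 118 0'
```

```text
time: 31.6
tool_pos: [0.478, -0.2707, 0.0914]
ee_rot: [0.001, 0.675, 0.738, 0.0]
force: [0.6, -0.6, -0.9]
gripper_width: 0.024
grasp_force: 39.5
```

```bash
python3 -m pendant '0 -2 5 0;0 -2 9 0;0 -2 12 0;1 -2 15 0;2 -2 18 0;4 -2 20 0;5 -2 22 0;5 -2 22 0' - 20; python3 -m pendant '2 0 2 0;4 0 4 0;5 0 6 0;6 0 8 0;6 0 8 0'; python3 redw.py|head -2
cat > nest.py <<'E'
from meas import *
import sys
for n in("side","top"):
    I=ctrl.grab_frame(n);cv2.imwrite(f"pics/{n}{sys.argv[1]}.png",I[:,:,::-1]);c,b,r=masks(I,n)
    m,st,ce=big(r);print(n,"red",st,ce.round(1),ray(n,ce,.062)[:2].round(4))
    m|=big(c)[0];ys,xs=np.nonzero(m);print("  cream+red",xs.min(),xs.max(),ys.min(),ys.max())
    cs,_=cv2.findContours(m.astype(np.uint8),0,1);M=cv2.moments(cv2.convexHull(np.vstack(cs)));print("  hull c",M["m10"]/M["m00"],M["m01"]/M["m00"])
E
python3 nest.py 11
```

```text
time: 32.4
tool_pos: [0.4747, -0.2657, 0.0684]
ee_rot: [0.0, 0.675, 0.738, -0.0]
force: [-1.3, -0.4, 1.8]
gripper_width: 0.024
grasp_force: 43.2
time: 32.9
tool_pos: [0.4743, -0.2597, 0.0605]
ee_rot: [0.0, 0.675, 0.738, 0.0]
force: [-0.7, -2.0, 6.9]
gripper_width: 0.0242
grasp_force: 41.2
t 32.9 red wrist bbox [ 243  268   79   95 5521] [282. 318.]
268 279 292; 280 257 307; 292 257 308; 304 255 310; 316 253 311; 328 252 313; 340 249 321; 352 243 321; 
side red [ 284  268   49   35 1061] [308.3 285.5] [ 0.4788 -0.324 ]
  cream+red 270 352 268 305
  hull c 314.1858755929712 286.40776374690984
top red [377 208  19  14 165] [386.2 215.2] [ 0.4492 -0.3257]
  cream+red 334 395 165 221
  hull c 364.76293385723636 189.76480493965758
```

```bash
cat > model.py <<'E'
from meas import *
from scipy.optimize import minimize
# fit red lid silhouette (rim circle + far ear) in side image: centre x,y, z, tilt about axis perp to d, yaw of ears
def pts(c,yaw,t,R=.050,re=.072,wid=.013,full=True):
    d=np.array([np.cos(yaw),np.sin(yaw),0]);n=np.array([-d[1],d[0],0]);u=np.cos(t)*d+np.array([0,0,np.sin(t)])
    a=np.linspace(0,2*np.pi,90);P=[c+R*(np.cos(k)*u+np.sin(k)*n) for k in a]
    for sgn in((-1,1) if full else (-1,)): P+=[c+sgn*r*u+w*n for r in(.05,re) for w in(-wid,wid)]
    return np.array(P)
def bbox(name,c,yaw,t,**k):
    q=np.array([proj(name,p,CAL[name]) for p in pts(np.array(c),yaw,t,**k)]);return q[:,0].min(),q[:,0].max(),q[:,1].min(),q[:,1].max()
CAL={n:ctrl.get_calibration(n) for n in("top","side")}
if __name__=="__main__":
    for deg in(-5,0,5,10,15):
        for dz in (0,):
            print(deg,np.round(bbox("side",(.481,-.3135,.062),np.radians(97),np.radians(deg),full=True),1),"far only",np.round(bbox("side",(.481,-.3135,.062),np.radians(97),np.radians(deg),full=False),1))
    im=cv2.cvtColor(cv2.imread("pics/side11.png"),cv2.COLOR_BGR2RGB);m=big(masks(im,"side")[2])[0]
    for y in range(266,306,2):
        x=np.nonzero(m[y])[0];print(y,(int(x.min()),int(x.max())) if len(x) else None,end=" ")
E
python3 model.py
```

```text
-5 [284.  332.8 269.1 298.8] far only [284.  332.8 273.2 298.8]
0 [284.  332.8 266.5 301.7] far only [284.  332.8 271.4 301.7]
5 [284.  332.7 264.  304.5] far only [284.  332.7 269.7 304.5]
10 [284.  332.7 261.6 307. ] far only [284.  332.7 268.1 307. ]
15 [284.1 332.6 259.3 309.4] far only [284.1 332.6 266.5 309.4]
266 None 268 (300, 302) 270 (297, 305) 272 (297, 306) 274 (297, 321) 276 (289, 325) 278 (287, 328) 280 (285, 330) 282 (284, 332) 284 (284, 332) 286 (284, 331) 288 (286, 330) 290 (288, 328) 292 (291, 324) 294 (297, 323) 296 (295, 323) 298 (297, 324) 300 (302, 323) 302 (307, 308) 304 None
```

The silhouette matches a level lid in the right place, so I release it and back off.

```bash
python3 -m pendant '0 0 -1 0;0 0 -1 0;0 0 -1 0' -0.3 20|tail -3; python3 -m pendant '0 0 -1 0;0 0 -1 0' 0.1|tail -3; python3 -m pendant '0 0 -10 0;0 0 -40 0;0 0 -80 0;20 0 -120 0;60 0 -150 0;110 0 -150 0;160 0 -150 0;210 0 -150 0;250 0 -150 0;250 0 -150 0' |head -2; python3 nest.py 12; python3 - <<'E'
from model import *
im=cv2.cvtColor(cv2.imread("pics/top12.png"),cv2.COLOR_BGR2RGB)
c,_,r=masks(im,"top");r=big(r)[0];c=c&(np.hypot(*(np.indices(c.shape)-np.array([206,379])[:,None,None]))<32)
for k,m in(("red",r),("cream",c)):
    ys,xs=np.nonzero(m);print(k,xs.min(),xs.max(),ys.min(),ys.max())
I=im.astype(int);b=(I[...,2]>I[...,0]+15)&(I[...,2]>I[...,1]+6);b[:178]=0;b[242:]=0;b[:,:345]=0;b[:,412:]=0;ys,xs=np.nonzero(b);print("blue left",[(y,int(xs[ys==y].min())) for y in range(189,226,3) if (ys==y).any()])
print("model red",np.round(bbox("top",(.481,-.3135,.062),np.radians(97),0),1),"cream",np.round(bbox("top",(.481,-.3135,.046),np.radians(147),0,R=.063,re=.085),1))
print("side model cream",np.round(bbox("side",(.481,-.3135,.046),np.radians(147),0,R=.063,re=.085),1))
print("blue",proj("top",(.481,-.3135,.03)))
E
```

```text
force: [-0.3, 0.9, 0.7]
gripper_width: 0.0304
grasp_force: 0.5
force: [1.6, -0.5, -0.3]
gripper_width: 0.0465
grasp_force: 0.0
time: 34.55
tool_pos: [0.4511, -0.0045, 0.2135]
side red [ 284  267   49   37 1122] [308.3 285.5] [ 0.4789 -0.3237]
  cream+red 270 352 267 305
  hull c 313.9324386553516 286.1316360765739
top red [357 190  48  32 947] [380.7 205.7] [ 0.4783 -0.3113]
  cream+red 334 404 165 221
  hull c 368.52253560071887 191.95485967095257
red 357 404 190 221
cream 351 399 176 231
blue left [(189, 361), (192, 358), (195, 356), (198, 355), (201, 354), (204, 353), (207, 353), (210, 353), (213, 354), (216, 355), (219, 356), (222, 359), (225, 361)]
model red [357.  405.8 188.4 221.3] cream [359.3 400.7 180.1 231.7]
side model cream [268.5 349.7 275.1 306.2]
blue [378.64121665 206.46163948]
```

```bash
python3 -c "
from cell import ctrl
print(ctrl.sign_off())"
```

```text
the job is handed in; nothing more can be done
None
```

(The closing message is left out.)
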